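# Make up the sampling kit and the test-weight kit

### The job

Make up two kits from the stock on the counter. In the blue tray lay the hand scoop along the long bay, and put the bronze cup and the stopwatch in its two small bays, one in each (either one); in the yellow tray stand the clear grain cylinder and the steel check weight, again one to a bay. Everything must rest flat on the tray floor inside its bay, with the cup, cylinder and weight upright and the watch face up; leave the steel cup and the amber jar where they are.

Things in the scene. Friction and masses are not known exactly. Their poses are not given: they have to be found in the camera images.
- blue_tray: Blue kit tray, fixed, 212 mm (its x) by 168 mm (its y), floor 4 mm thick, rim and dividers 4 mm thick with tops 12 mm above the counter. Origin: centre of its underside; z up. Long bay 204 x 78 mm centred at x, y = (0, +41) mm; two small bays, each 100 x 78 mm, centred at (-52, -41) and (+52, -41) mm.
- yellow_tray: Yellow kit tray fixed to the counter, 212 mm (its x) by 86 mm (its y), floor 4 mm thick, rim and divider 4 mm thick whose tops are 12 mm above the counter. Origin: centre of its underside; z up. Two small bays, each 100 x 78 mm, centred at (-52, 0) and (+52, 0) mm.
- scoop: Bright grey zinc-plated hand scoop lying flat, 0.12 kg. Origin: underside, below the joint of bowl and handle; x points to the bowl's lip, z up. Open bowl from x = 0 to +90 mm, 55 mm wide, 33 mm high. Handle: round bar 18 mm across from x = 0 to -85 mm, its axis 24 mm above the underside. Centre of mass in the bowl, near x = +22 mm: hold the handle close to the bowl (x = -20).
- bronze_cup: Brown bronze sample cup, open at the top, 54 mm across at the rim, 50 mm at the foot, 55 mm high, wall 3 mm, about 0.16 kg. Origin: centre of its underside, z up.
- stopwatch: Black stopwatch lying face up (white dial, red hand): round case 50 mm across, 20 mm thick; a red-tipped crown sticks out along its +x to 34.5 mm from the centre, at least 10 mm above the underside, so take the case across its y. About 0.08 kg. Origin: centre of the case's underside, z up out of the dial.
- grain_cylinder: Clear polycarbonate grain cylinder standing upright, open at the top, with an orange foot and an orange rim band, 44 mm across (45 mm at the foot), 110 mm high, wall 3 mm, about 0.09 kg. Origin: centre of its underside, z up.
- check_weight: Dark steel check weight standing upright: plain round body 44 mm across and 36 mm high with a small knob on top, 57 mm high in all, about 0.4 kg. Origin: centre of its underside, z up.
- steel_cup: Bystander, to be left alone: light grey steel sample cup, otherwise the same shape and size as the bronze one (54 mm across, 55 mm high). Origin: centre of its underside.
- amber_jar: Bystander, to be left alone: amber glass jar with a white cap, 50 mm across, 75 mm high. Origin: centre of its underside.
There are look-alikes about, which are no part of the job. What is shaped like the grain_cylinder but green or purple is not meant. There is more than one size of the scoop; the one meant has the size given above.

How it is judged:
By the outcome, as a careful person would: the job done as asked, in the order asked, and still so for the second after the job is handed in, with the robot touching nothing.
It also fails if it takes over 128 s, if anything falls off the work surface, if the arm or the gripper's body presses on something with over 40 N, if the wrist force passes 120 N, or if a joint passes its speed limit or range.

### The arm

A 6-joint arm with a two-finger parallel gripper is mounted at the origin on the work surface. World frame = base frame: x ahead of the robot, y to its left, z up, the work surface at z = 0. Lengths are in mm, angles in rad, forces in N, time in s.
With the tool pointing down it reaches from about 325 to 875 mm from the base axis. Payload 4.4 kg.
Tool frame: the origin (TCP) lies on the centre line of the jaws, within the pads' length; the fingertips stand ahead of it and the grasp point (between the pads) lies 6 mm ahead of it (ctrl.tcp_to_tips is the z of the fingertips in the tool frame, in mm); z points along the fingers, y is the line along which they close (so a half turn about z gives the same grasp; the last joint's range is limited). The gripper opens to 85 mm and grips with 20 to 120 N. Pads are 22 mm wide; open, the fingers measure 114 mm over their backs; the gripper's body (76 mm by 85 mm) begins 54 mm behind the grasp point. The pads swing forward as they close: fully open they stand 13 mm farther back than shut.
Start: joints at [-1.276, 0.207, 1.542, -0, 1.393, -0.15], TCP at [247.398, -519.058, 229.082] pointing down, gripper open.
Joint ranges: [-2.73, 2.73], [-0.86, 2.22], [0.23, 2.46], [-1.11, 4.25], [0.08, 2.63], [-2.82, 2.82]. Speed limits (rad/s): [2.79, 2.79, 3.14, 3.14, 3.14, 3.14].

### API

Orientations are given as a 3x3 rotation matrix whose columns are the frame's x, y, z axes.
In Python, from plant import ctrl, sensors, optics gives the robot as it stands. Calls block until the motion is done:
- ctrl.move_ptp(position, orientation): joint-space move of the TCP to a pose.
- ctrl.move_l(position, rot=None, vel=150, threshold=None): straight line of the TCP; rot=None keeps the orientation; vel is the mean speed in mm/s. With threshold (N) it stops when the force on the tool has changed by that much, and returns True; else False.
- ctrl.set_joints(angles): joint-space move.
- ctrl.gripper_to(opening, force=None): finger opening in mm; force is the grip in N (None keeps the last); returns when the fingers have stopped.
- ctrl.hold(seconds).
- ctrl.solve_ik(position, orientation): joint angles nearest the present ones, or None.
- sensors.read_state(): the state.
- optics.grab_frame(name): name is "side" or "top"; returns (picture, depth): 420x560x3 uint8, red, green, blue; 420x560 float32, mm along the optical axis (not along the pixel's ray), 0 where there is no reading.
- optics.camera_params(name): a dict with "mtx" (3x3 intrinsics, pixels), "R" (3x3) and "t" (3): a world point X has camera coordinates R X + t. Camera axes: x right, y down, z forward; pixel columns grow to the right and rows downward; lengths in mm; the calibration is good to about 2 mm. A picture is of the moment at which its call begins. camera_params takes no time and is no camera call.
A pose or a line that the arm cannot do raises ctrl.MotionError and nothing moves.
- ctrl.finish_job(): hands the job in; it is judged then, once.
The state is a dict: "t": time; "q": joint angles; "qvel": joint speeds; "tau": joint torques, N m; "eef_pos": TCP position; "eef_rot": TCP orientation; "force": force on the tool from outside, world axes, zero at the start; "wrist_torque": the same for the moment, N m; "grip_width": finger opening in mm; "grasp_force": force on a finger pad.
Only numpy, scipy, OpenCV 4.12 (cv2) and the standard library are available. Lean on these libraries where they do the work, as an engineer would, in place of code of your own. Each camera call takes 0.05 s, during which the arm holds its last target. There are 200 camera calls.

## Working session

There is one attempt and no reset: what is moved stays moved. The work goes in short steps, each a Python script; the robot and the scene stay as the last script left them, time stands still between calls to the robot, and variables do not carry over. Pictures are saved under pics/ and viewed, at most 14 in all, crops included, and the job is handed in when it is done.

```bash
ls; mkdir -p pics; python3 - <<'E'
from plant import ctrl, sensors, optics
import cv2, numpy as np
for n in ("top","side"):
    p,d=optics.grab_frame(n); np.savez(f"{n}0.npz",p=p,d=d); cv2.imwrite(f"pics/{n}0.png",p[:,:,::-1])
    c=optics.camera_params(n); print(n,c["mtx"].tolist(),c["R"].round(4).tolist(),c["t"].round(1).tolist(), (d>0).mean())
s=sensors.read_state(); print(s["t"],s["grip_width"],ctrl.tcp_to_tips,s["eef_rot"])
E
```

```text
pics
top [[461.72490940475893, 0.0, 277.4540251812413], [0.0, 461.72490940475893, 210.6225160358179], [0.0, 0.0, 1.0]] [[0.0271, -0.9996, -0.0074], [-0.9959, -0.0264, -0.0866], [0.0864, 0.0097, -0.9962]] [-7.8, 558.5, 1101.5] 0.9960374149659864
side [[404.1977105407277, 0.0, 278.4711829782249], [0.0, 404.1977105407277, 207.1206467359183], [0.0, 0.0, 1.0]] [[-0.984, -0.1782, -0.0071], [-0.132, 0.7547, -0.6427], [0.1199, -0.6315, -0.7661]] [535.2, 107.2, 905.3] 0.9959863945578231
0.1 85.51635181815728 25.0 [[ 9.02713168e-01  4.30242474e-01 -5.92019480e-04]
 [ 4.30242742e-01 -9.02710915e-01  2.04636900e-03]
 [ 3.46012417e-04 -2.10199633e-03 -9.99997731e-01]]
```

View pics/top0.png

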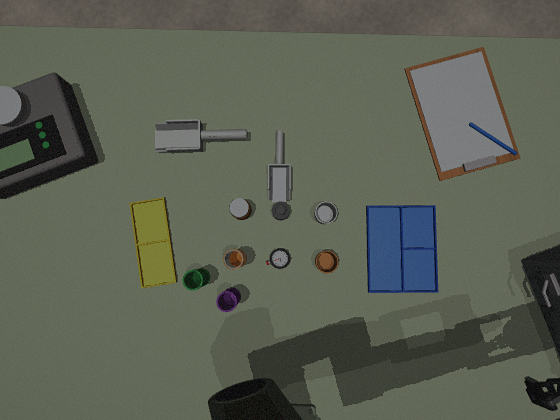

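View pics/side0.png

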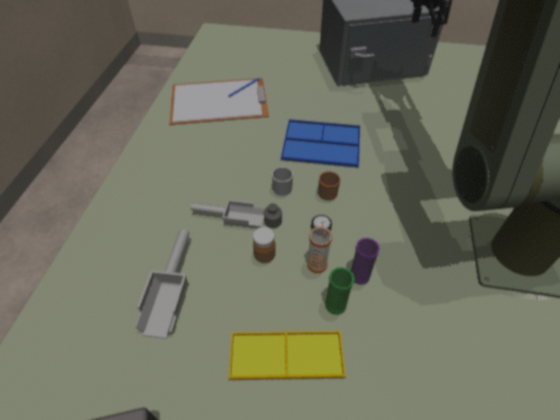

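Top view: two scoops, at (200,135) and (280,165). The weight is at (281,211), right at the small scoop's lip. White-capped amber jar (240,208), steel cup (326,212), bronze cup (327,261), watch (280,258) with its crown to the left. Three cylinder shapes: orange-banded (235,259), green (196,279) and purple (229,299). The blue tray is at (402,249), the yellow at (154,242). I'll measure them all, with a crop of the candidates.

```bash
cat > h.py <<'E'
import numpy as np, cv2
from plant import ctrl, sensors, optics
def cloud(d,n):
    c=optics.camera_params(n); K=c["mtx"]; v,u=np.mgrid[:d.shape[0],:d.shape[1]]
    P=np.stack([(u-K[0,2])/K[0,0]*d,(v-K[1,2])/K[1,1]*d,d],-1)
    return (P-c["t"])@c["R"]
def ray(uv,z,n):
    c=optics.camera_params(n); o=-c["R"].T@c["t"]
    uv=np.atleast_2d(uv).astype(float); r=np.c_[uv,np.ones(len(uv))]@np.linalg.inv(c["mtx"]).T@c["R"]
    return (o+r*((z-o[2])/r[:,2])[:,None])[:,:2]
E
python3 - <<'E'
from h import *
for n in ("top","side"):
    f=np.load(f"{n}0.npz"); p,d=f["p"],f["d"]; W=cloud(d,n)
    bad=d==0
    z=W[...,2]
    m=((z>7)&(z<150)&~bad&(W[...,0]>250)&(W[...,0]<800)&(abs(W[...,1])<400)).astype(np.uint8)
    k,l,st,ce=cv2.connectedComponentsWithStats(m)
    print(n,"table z",np.median(z[(abs(z)<15)]).round(1))
    for i in range(1,k):
        if st[i,4]<60: continue
        q=W[l==i]; zt=np.percentile(q[:,2],97); t=q[q[:,2]>zt-8]
        r=cv2.minAreaRect(t[:,:2].astype(np.float32)); col=p[l==i].mean(0).astype(int)
        ra=cv2.minAreaRect(q[:,:2].astype(np.float32))
        print("px",ce[i].round(),st[i,4],"zt %.0f"%zt,"top rect",np.round(r[0]),np.round(r[1]),round(r[2]),"all",np.round(ra[0]),np.round(ra[1]),round(ra[2]),col)
    hsv=cv2.cvtColor(p,cv2.COLOR_RGB2HSV)
    for nm,lo,hi in (("blue",(105,150,50),(125,255,255)),("yellow",(22,150,60),(35,255,255))):
        mm=cv2.inRange(hsv,lo,hi); c=max(cv2.findContours(mm,0,1)[0],key=cv2.contourArea)
        r=cv2.minAreaRect(ray(c[:,0],12,n).astype(np.float32)); print(nm,[np.round(x,1) for x in r])
a=np.load("top0.npz")["p"][110:330,130:360]; b=np.load("side0.npz")["p"][160:350,120:400]
a=cv2.resize(a,None,fx=1.8,fy=1.8,interpolation=2); b=cv2.resize(b,(380,396*190*0+258)); 
o=np.zeros((396,800,3),np.uint8); o[:,:414]=a; o[:258,414:794]=b
cv2.imwrite("pics/crop1.png",cv2.convertScaleAbs(o[:,:,::-1],alpha=1.5))
E
```

```text
top table z 0.9
px [198. 133.] 1129 zt 47 top rect [741. 186.] [ 76. 196.] 3 all [740. 204.] [ 76. 232.] 3 [87 88 87]
px [279. 165.] 565 zt 36 top rect [684.   7.] [147.  54.] 1 all [673.   6.] [170.  54.] 1 [91 92 91]
px [152. 242.] 597 zt 16 top rect [475. 312.] [212.  88.] 11 all [475. 313.] [212.  89.] 11 [107  99  32]
px [240. 209.] 369 zt 79 top rect [560.  97.] [43. 42.] 1 all [559.  95.] [45. 47.] 90 [105 103 101]
px [280. 210.] 266 zt 59 top rect [559.  -0.] [22. 21.] 1 all [560.  -1.] [43. 47.] 38 [54 55 54]
px [327. 212.] 197 zt 58 top rect [ 556. -107.] [52. 53.] 45 all [ 556. -107.] [52. 53.] 45 [76 77 76]
px [405. 250.] 935 zt 16 top rect [ 476. -299.] [212. 170.] 2 all [ 476. -299.] [212. 170.] 2 [28 47 93]
px [234. 259.] 389 zt 113 top rect [440. 103.] [45. 44.] 47 all [440. 103.] [45. 45.] 2 [89 66 46]
px [279. 258.] 341 zt 25 top rect [443.  -0.] [48. 51.] 63 all [442.   0.] [48. 52.] 61 [85 83 84]
px [328. 262.] 190 zt 58 top rect [ 439. -113.] [49. 52.] 1 all [ 439. -112.] [49. 54.] 2 [72 48 28]
px [196. 279.] 466 zt 112 top rect [392. 192.] [45. 46.] 45 all [392.
[... 773 characters left out ...]
[557.   5.] [42. 38.] 2 [66 66 62]
px [319. 243.] 1124 zt 110 top rect [439. 104.] [45. 46.] 47 all [440.  52.] [ 48. 152.] 2 [103  93  82]
px [164. 283.] 1740 zt 45 top rect [739. 187.] [ 76. 197.] 3 all [738. 203.] [ 76. 229.] 3 [104 104 101]
px [264. 245.] 692 zt 76 top rect [559.  99.] [42. 45.] 11 all [557. 100.] [48. 47.] 71 [108  99  90]
px [351. 275.] 1911 zt 110 top rect [368. 153.] [136.  46.] 60 all [368. 153.] [136.  46.] 60 [49 56 51]
px [286. 355.] 971 zt 14 top rect [473. 313.] [212.  87.] 11 all [473. 313.] [212.  87.] 11 [138 119  31]
blue [array([ 474.1, -292.9]), array([204. , 161.4]), np.float64(1.8)]
yellow [array([472.5, 313.7]), array([209.9,  87.2]), np.float64(11.0)]
```

View pics/crop1.png

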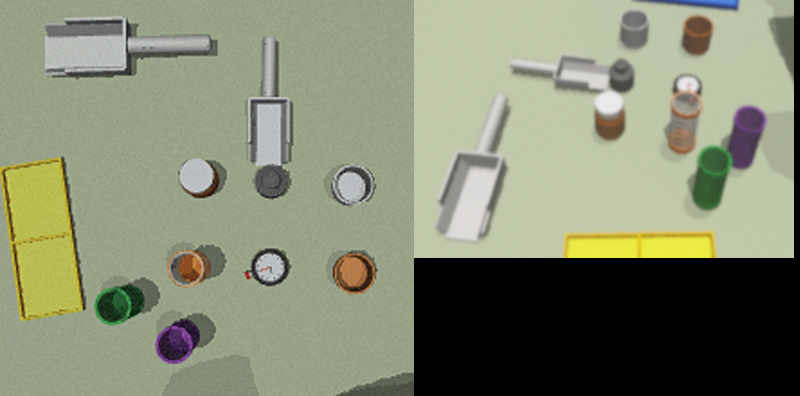

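The crop confirms it: 
- Scoops: the one at (280,165) is 170 x 54 mm with z about 35, which fits. The one at (200,135) is 232 x 76 mm, so it's the oversize one.
- Cylinders: the one at (235,259) is clear with orange bands and is the one meant. Green (196,279) and purple (229,299) are not.

Scoop first.

```bash
cat >> h.py <<'E'
def down(a):
    c,s=np.cos(a),np.sin(a); return np.array([[-s,c,0],[c,s,0],[0,0,-1.]])
def face(p,a):   # of the two equal grasps, the one with joint 6 nearer the middle
    q=[(abs(j[5]),k) for k in (a,a+np.pi) if (j:=ctrl.solve_ik(p,down(k))) is not None]
    return down(min(q)[1])
def pick(x,y,zg,a,wide,close,force,safe=250):
    z=zg+6; R=face([x,y,safe],a)
    ctrl.gripper_to(wide); ctrl.move_ptp([x,y,safe],R); ctrl.move_l([x,y,z+40],vel=250); ctrl.move_l([x,y,z],vel=80)
    ctrl.gripper_to(close,force); s=sensors.read_state(); print("grip",s["grip_width"],s["grasp_force"],ctrl.tcp_to_tips)
    ctrl.move_l([x,y,z+20],vel=60); ctrl.move_l([x,y,safe],vel=250)
    s=sensors.read_state(); print("up",s["grip_width"],s["grasp_force"],"t",s["t"]); return R
def place(x,y,zg,a,wide,safe=250):
    z=zg+6+4; R=face([x,y,safe],a)
    ctrl.move_ptp([x,y,safe],R); ctrl.move_l([x,y,z+25],vel=250)
    hit=ctrl.move_l([x,y,z-2],vel=25,threshold=5); s=sensors.read_state(); print("hit",hit,"dz",s["eef_pos"][2]-z)
    ctrl.gripper_to(wide); ctrl.hold(.2); p=sensors.read_state()["eef_pos"]
    ctrl.move_l([x,y,p[2]+40],vel=60); ctrl.move_l([x,y,safe],vel=250); print("t",sensors.read_state()["t"])
T=np.deg2rad
def blue(u,v,c=(474.2,-298.2),a=T(1.7)): return c[0]+u*np.cos(a)-v*np.sin(a), c[1]+u*np.sin(a)+v*np.cos(a)
def yellow(u,v=0): return blue(u,v,(473.5,312.7),T(11))
def look(tag):
    for n in ("top","side"):
        p,d=optics.grab_frame(n); np.savez(f"{n}{tag}.npz",p=p,d=d); cv2.imwrite(f"pics/{n}{tag}.png",p[:,:,::-1])
E
python3 - <<'E'
from h import *
for n in ("top","side"):
    f=np.load(f"{n}0.npz"); p,d=f["p"],f["d"]; W=cloud(d,n); x,y,z=W[...,0],W[...,1],W[...,2]
    m=(x>683)&(x<770)&(abs(y-5)<25)&(z>15)&(z<45)
    k=np.polyfit(x[m],y[m],1); print(n,"handle y at 696",np.polyval(k,696),"deg",np.degrees(k[0]),"xmax",x[m].max())
    b=(x>580)&(x<700)&(abs(y-5)<40)&(z>25)&(z<40)
    print(" bowl x range",np.percentile(x[b&(abs(y-5)>20)],[1,99]),"y",np.percentile(y[b],[1,99]))
    hsv=cv2.cvtColor(p,cv2.COLOR_RGB2HSV); r=((hsv[...,0]<8)|(hsv[...,0]>172))&(hsv[...,1]>120)&(hsv[...,2]>50)&(np.hypot(x-443,y)<45)
    v,u=np.nonzero(r); t=ray(np.c_[u,v],15,n); far=t[np.hypot(t[:,0]-443,t[:,1])>24]; print(" crown",far.mean(0) if len(far) else None,len(far))
E
```

```text
top handle y at 696 7.083734634958985 deg 1.4958256498526998 xmax 757.6284637558593
 bowl x range [610.98546741 672.56182524] y [-21.80606785  32.96123776]
 crown [431.77761077  29.5407053 ] 9
side handle y at 696 11.81099033821982 deg 1.2643677930023494 xmax 755.8154891568686
 bowl x range [609.7113421  669.46967462] y [-21.26528557  35.8064491 ]
 crown None 0
```

```bash
python3 - <<'E'
from h import *
import h
R=pick(694,7,25,T(91.5),50,0,70)
a=T(91.7)
if np.dot(R[:2,1],[0,1])<0: a+=np.pi
x,y=blue(24.5,41)
q=ctrl.solve_ik([x,y,250],down(a)); print("q6",q)
h.face=lambda p,k: down(k)   # keep the same half turn
place(x,y,25,a,40)
look(1)
E
```

```text
grip 0.11229547080059332 0.0 25.0
up -0.08682172274214017 0.0 t 6.475
q6 [-6.30666142e-01  1.58360733e-01  1.55432908e+00 -4.44089210e-16
  1.42890284e+00  9.10459588e-01]
hit False dz -1.7762615942999815
t 12.2
```

View pics/side1.png

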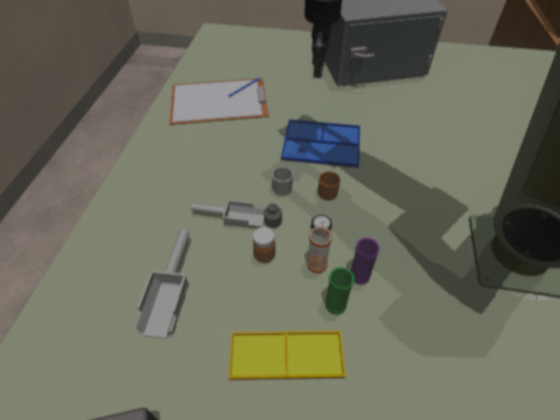

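The grip closed on nothing and the scoop looks unmoved (side view, 230,212). I'll check for the cause: did the scoop move, and where do the fingers actually stand over the handle?

```bash
python3 - <<'E'
from h import *
f=np.load("top1.npz"); W=cloud(f["d"],"top"); x,y,z=np.moveaxis(W,-1,0)
m=(x>683)&(x<770)&(abs(y-5)<25)&(z>15)&(z<45)
k=np.polyfit(x[m],y[m],1); print(np.polyval(k,696),np.degrees(k[0]),x[m].max(),z[m].max())
ctrl.gripper_to(50); R=face([694,7,250],T(91.5)); ctrl.move_ptp([694,7,250],R); ctrl.move_l([694,7,90],vel=250)
s=sensors.read_state(); print(s["eef_pos"],s["eef_rot"].round(3) if hasattr(s["eef_rot"],"round") else s["eef_rot"],s["grip_width"])
ctrl.move_l([694,7,31],vel=100); s=sensors.read_state(); print(s["eef_pos"],s["force"])
look(2)
a=np.load("top2.npz")["p"][90:240,200:360]; b=np.load("side2.npz")["p"][140:260,160:320]
o=np.zeros((300,660,3),np.uint8); o[:,:320]=cv2.resize(a,(320,300)); o[:240,330:650]=cv2.resize(b,(320,240)); cv2.imwrite("pics/c2.png",cv2.convertScaleAbs(o[:,:,::-1],alpha=1.5))
E
```

```text
7.064457294268706 1.461524689683808 758.1030518428219 38.184483185409775
[695.29272092   6.06053106  91.88049571] [[ 1.     0.025  0.003]
 [ 0.025 -1.    -0.   ]
 [ 0.003  0.    -1.   ]] 49.96978989172875
[694.21990513   7.010814    30.91476758] [ 0.64073326 -1.01559752  0.25833022]
```

View pics/c2.png

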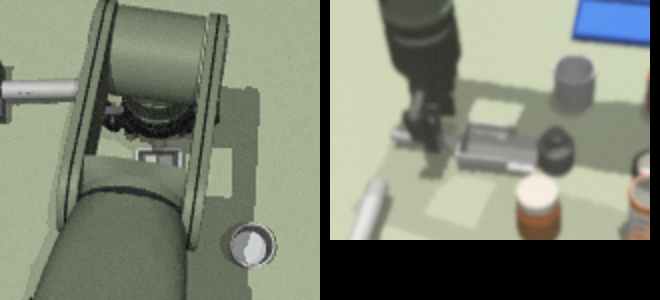

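The fingers stand over the handle near the bowl: the side crop shows them straddling the bar at about (430,140). I'll close in steps and watch the force.

```bash
python3 - <<'E'
from h import *
for w in (30,22,16,10):
    ctrl.gripper_to(w,70); s=sensors.read_state(); print(w,s["grip_width"],s["grasp_force"],np.round(s["force"],1),np.round(s["eef_pos"],1))
    if s["grasp_force"]>5: break
look(3)
b=np.load("side3.npz")["p"][140:260,160:320]; cv2.imwrite("pics/c3.png",cv2.convertScaleAbs(cv2.resize(b,(640,480))[:,:,::-1],alpha=1.5))
E
```

```text
30 30.24727880601438 0.0 [ 0.3 -0.   0.2] [694.2   7.   31.4]
22 22.22503317234648 0.0 [ 0.2  0.4 -0.6] [694.   7.  31.]
16 15.904539304876868 0.0 [0.3 0.9 0.5] [694.   7.  31.]
10 10.297074642349312 0.0 [ 0.3  0.1 -0.2] [694.   7.  31.]
```

View pics/c3.png

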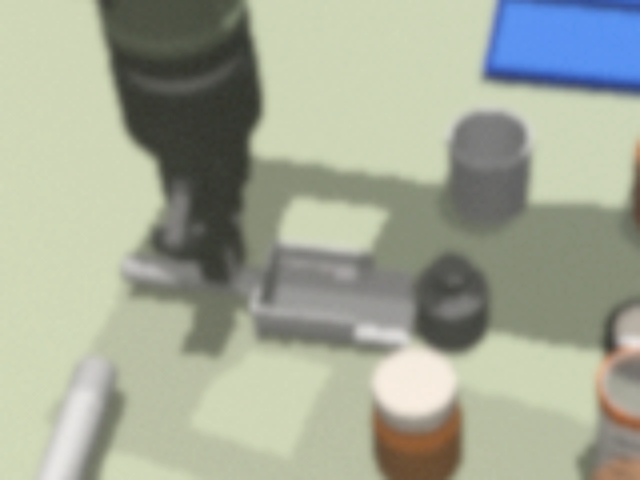

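```bash
python3 - <<'E'
from h import *
for n in ("side","top"):
    W=cloud(np.load(f"{n}3.npz")["d"],n); p=np.load(f"{n}3.npz")["p"]; x,y,z=np.moveaxis(W,-1,0)
    m=(abs(x-694)<60)&(abs(y-7)<70)&(z>8)&(z<110)&(p.max(-1)<55)
    for a in range(10,110,10):
        k=m&(z>=a)&(z<a+10)
        if k.sum()>2: print(n,a,k.sum(),"x",np.percentile(x[k],[3,97]).round(),"y",np.percentile(y[k],[3,97]).round())
W=cloud(np.load("side3.npz")["d"],"side"); p=np.load("side3.npz")["p"]
for v in range(196,216,2): print(v,[(int(u),*W[v,u].round().astype(int),int(p[v,u].max())) for u in range(205,225,4)])
E
```

```text
side 40 16 x [683. 697.] y [ 1. 26.]
side 50 18 x [683. 698.] y [ 0. 27.]
side 60 14 x [682. 701.] y [ 0. 24.]
side 70 7 x [680. 684.] y [18. 36.]
side 80 35 x [680. 691.] y [-4. 46.]
side 90 33 x [678. 695.] y [-27.  55.]
side 100 51 x [676. 695.] y [-12.  60.]
top 10 27 x [657. 671.] y [-16.  29.]
top 20 8 x [670. 685.] y [-11.  14.]
top 30 10 x [670. 685.] y [-1. 14.]
top 80 16 x [681. 692.] y [-30.  45.]
top 90 14 x [682. 687.] y [-32.  52.]
top 100 26 x [681. 691.] y [-32.  55.]
196 [(205, np.int64(690), np.int64(58), np.int64(130), 76), (209, np.int64(700), np.int64(16), np.int64(81), 61), (213, np.int64(686), np.int64(27), np.int64(96), 38), (217, np.int64(681), np.int64(17), np.int64(85), 39), (221, np.int64(702), np.int64(-56), np.int64(1), 89)]
198 [(205, np.int64(688), np.int64(64), np.int64(130), 74), (209, np.int64(681), np.int64(59), np.int64(126), 57), (213, np.int64(689), np.int64(23), np.int64(84), 41), (217, np.int64(682), np.int64(18), np.int64(80), 39), (221, np.int64(700), np.int64(-49), np.int64(1), 85)]
200 [(205, np.int64(688), np.int64(66), np.int64(127), 63)
[... 1439 characters left out ...]
, np.int64(693), np.int64(27), np.int64(45), 57), (217, np.int64(687), np.int64(19), np.int64(37), 64), (221, np.int64(680), np.int64(11), np.int64(29), 88)]
212 [(205, np.int64(719), np.int64(16), np.int64(20), 75), (209, np.int64(708), np.int64(17), np.int64(24), 76), (213, np.int64(699), np.int64(16), np.int64(24), 72), (217, np.int64(689), np.int64(16), np.int64(26), 73), (221, np.int64(679), np.int64(16), np.int64(28), 92)]
214 [(205, np.int64(725), np.int64(6), np.int64(-1), 86), (209, np.int64(715), np.int64(6), np.int64(1), 78), (213, np.int64(705), np.int64(5), np.int64(1), 76), (217, np.int64(696), np.int64(2), np.int64(0), 77), (221, np.int64(681), np.int64(14), np.int64(17), 85)]
```

The finger ends show at z of about 33–37, above the handle, while the nominal figure says 6. I'll measure the true tip length by touching bare counter at (694,-110), shut and at 50 mm opening.

```bash
python3 - <<'E'
from h import *
ctrl.move_l([694,7,130],vel=200); ctrl.gripper_to(0); ctrl.move_l([694,-110,130],vel=250); 
for w in (0,50):
    ctrl.gripper_to(w); ctrl.move_l([694,-110,45],vel=200)
    h=ctrl.move_l([694,-110,-12],vel=25,threshold=4); s=sensors.read_state(); print(w,h,s["eef_pos"],s["force"],s["grip_width"])
    if w==0: look(4)
    ctrl.move_l([694,-110,60],vel=150)
print(sensors.read_state()["t"])
E
```

```text
0 True [ 693.91155698 -109.96406436   -2.06252836] [-0.07138322 -0.21007512  4.79425173] 0.08571728630567385
50 True [ 694.00365951 -110.01016843   -5.06775756] [-0.3261339  -0.37526587  3.5389134 ] 49.85302532946633
24.3833
```

The tips really stand 2 mm behind the reported TCP (5 mm at 50 mm opening) and not 25 mm ahead of it. The grasp point is therefore about 20–21 mm behind the TCP, so I'll correct the helper and retry the scoop.

```bash
sed -i 's/z=zg+6;/z=zg-20;/; s/z=zg+6+4;/z=zg-20+4;/' h.py; python3 - <<'E'
from h import *
import h
R=pick(694,7,25,T(91.5),50,0,70)
if sensors.read_state()["grip_width"]<10: raise SystemExit("missed")
a=T(91.7)
if np.dot(R[:2,1],[0,1])<0: a+=np.pi
x,y=blue(24.5,41)
h.face=lambda p,k: down(k)   # keep the same half turn
place(x,y,25,a,40)
look(5)
E
```

```text
grip 15.873666674503625 68.19049715995789 25.0
up 15.564191751650588 68.42032670974731 t 29.05
hit True dz 0.5254264392298822
t 34.55
```

View pics/side5.png

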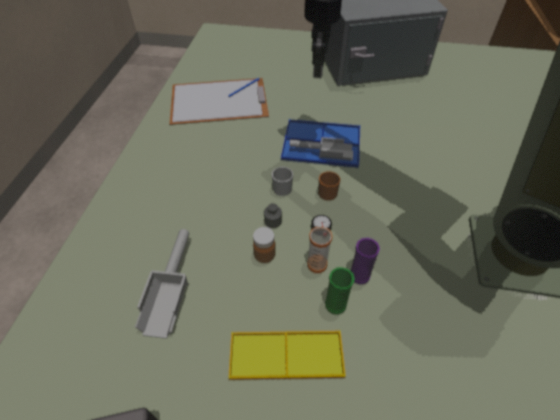

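The scoop lies in the long bay (322,148). Next, the cup and the watch.

```bash
python3 - <<'E'
from h import *
pick(438.5,-111.5,34,T(1.7),72,30,50)
if sensors.read_state()["grip_width"]<40: raise SystemExit("missed")
place(*blue(-52,-41),34,T(1.7),66)
pick(443,0,21,T(20.5),68,30,40)
if sensors.read_state()["grip_width"]<40: raise SystemExit("missed")
place(*blue(52,-41),21,T(20.5),62)
look(6)
E
```

```text
grip 52.66247734508945 51.69306527393587 25.0
up 52.69506705537533 52.53374248433431 t 39.7083
hit True dz 1.0731782949308162
t 44.7
grip 48.70116342248558 41.07200503349304 25.0
up 48.191236989174556 41.353386640548706 t 49.7
hit True dz 1.0506250511092006
t 55.2
```

View pics/side6.png

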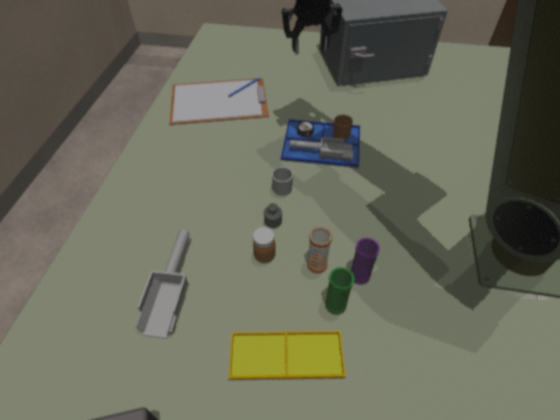

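The cup stands at (343,128) and the watch at (305,130), each in a small bay. Now the cylinder and the weight.

```bash
python3 - <<'E'
from h import *
pick(440,103.5,80,T(11),66,20,35)
if sensors.read_state()["grip_width"]<35: raise SystemExit("missed")
place(*yellow(52),80,T(11),62)
f,_=optics.grab_frame("side")
pick(559,0.5,28,T(11),66,20,80)
if sensors.read_state()["grip_width"]<35: raise SystemExit("missed")
place(*yellow(-52),28,T(11),60)
ctrl.move_ptp([330,0,300],face([330,0,300],T(90)))
look(7)
o=np.vstack([np.load(f"{n}7.npz")["p"] for n in ("top","side")])
for n in ("top","side"):
    z=np.load(f"{n}7.npz"); p,d=z["p"],z["d"]; W=cloud(d,n)
    m=((W[...,2]>19)&(W[...,2]<130)&(d>0)&(W[...,0]>300)&(W[...,0]<800)).astype(np.uint8)
    k,l,st,ce=cv2.connectedComponentsWithStats(m)
    for i in range(1,k):
        if st[i,4]<25: continue
        q=W[l==i]; r=cv2.minAreaRect(q[:,:2].astype(np.float32)); print(n,ce[i].round(),"zt %.0f"%np.percentile(q[:,2],97),np.round(r[0]),np.round(r[1]),round(r[2]))
print("bays",blue(0,41),blue(-52,-41),blue(52,-41),yellow(52),yellow(-52),sensors.read_state()["t"])
a=np.load("top7.npz")["p"]; o=np.zeros((460,800,3),np.uint8)
o[:,:400]=cv2.resize(a[190:305,355:455],(400,460)); o[:,410:790]=cv2.resize(a[185:300,110:205],(380,460))
cv2.imwrite("pics/c7.png",cv2.convertScaleAbs(o[:,:,::-1],alpha=1.6))
E
```

```text
grip 43.02015887388953 35.32981965690851 25.0
up 43.05877907336869 35.56560312397778 t 60.2
hit True dz 0.918552030243049
t 64.8833
grip 41.15023937175663 82.1258436399512 25.0
up 41.46122141683172 81.3914874382317 t 69.85
hit True dz 1.0061127109119958
t 75.275
top [ 39. 142.] zt 121 [710. 610.] [196. 254.] 23
top [202. 134.] zt 48 [740. 202.] [ 76. 228.] 3
top [240. 208.] zt 79 [559.  95.] [47. 45.] 3
top [327. 211.] zt 59 [ 556. -107.] [52. 53.] 46
top [142. 220.] zt 116 [524. 321.] [44. 46.] 45
top [387. 245.] zt 40 [ 475. -256.] [168.  57.] 2
top [419. 227.] zt 29 [ 526. -336.] [49. 54.] 58
top [545. 285.] zt 126 [ 400. -618.] [ 85. 191.] 82
top [153. 263.] zt 63 [423. 302.] [41. 42.] 1
top [424. 271.] zt 62 [ 423. -340.] [51. 53.] 2
top [195. 279.] zt 113 [392. 191.] [45. 46.] 45
top [227. 300.] zt 114 [347. 115.] [44. 45.] 46
side [354.  58.] zt 128 [ 458. -673.] [137. 295.] 56
side [342. 125.] zt 59 [ 423. -338.] [51. 57.] 9
side [305. 128.] zt 26 [ 527. -334.] [51. 48.] 67
side [321. 146.] zt 38 [ 474. -254.] [168.  60.] 3
side [282. 179.] zt 55 [ 554. -106.] [50. 56.] 13
side [167. 278.] zt 45 [738. 203.] [ 76. 230.] 3
side [264. 243.] zt 76 [558. 100.] [47. 48.] 61
side [351. 274.] zt 110 [368. 154.] [136.  46.] 60
side [257. 340.] zt 114 [523. 322.] [46. 45.] 74
side [315. 350.] zt 61 [421. 304.] [43. 43.] 32
side [131. 415.] zt 91 [705. 476.] [86. 18.] 10
bays (np.float64(472.98368399251046), np.float64(-257.21804573510525)) (np.float64(423.43920328128155), np.float64(-340.7245989573205)) (np.float64(527.3934287336975), np.float64(-337.63930957246896)) (np.float64(524.5446135392785), np.float64(322.6220677595803)) (np.float64(422.45538646072146), np.float64(302.77793224041966)) 76.5917
```

View pics/c7.png

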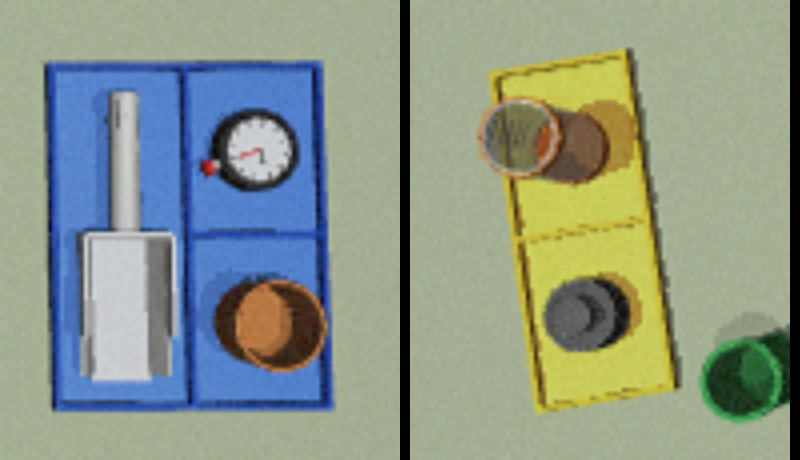

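View pics/side7.png

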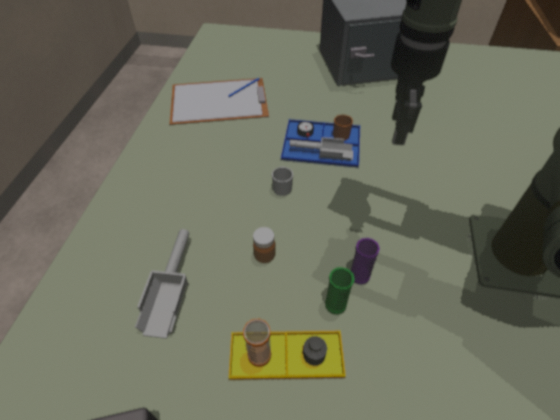

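All five items sit in their bays at the right heights: scoop, watch and cup in the blue tray (left of the crop), cylinder and weight in the yellow (right). The jar (264,243) and the steel cup (282,179) are where they were.

```bash
python3 -c "
from plant import ctrl
print(ctrl.finish_job())"
```

```text
the job is handed in; nothing more can be done
None
```

Both kits are made up and the job is handed in at about 77 s: camera measurements put all five items in their bays at the right heights, with the steel cup and amber jar unmoved; the first scoop grasp closed on air because the fingertips sit about 27 mm farther back than `ctrl.tcp_to_tips` says, and the second held.

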